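# Wind the worm-driven tilt stage to its next long line and clamp it

## Task

The test housing on the tilt stage is to be leak-checked at the next angle. Wind the crank clockwise to tip the table up until its pointer stands at the middle one of the three long lines on the scale (20 degrees), coming up to the line without winding past it; then swing the clamp lever on top of the gear case clockwise, from pointing at you all the way round to its stop at the left, so the setting is locked. Leave the things lying round the stage where they are.

Things in the scene. Friction and masses are not known exactly. Their poses are not given: they have to be found in the camera images.
- tilt_stage: Grey cast tilt stage, base 240 x 180 mm on rubber feet, fixed to the bench. Origin: 9 mm over the bench, at the base's underside, 5 mm behind its centre; x points from the crank side to the rear, y left, z up. In front a round gear case (its boss 139 mm over origin) with a scale at its left (top 146 mm), behind it the table on an axis along x, 85 mm over origin. Top of all: crank handle, 196 mm
- tilt_table (a joint): Tilt of the steel table (125 x 110 mm, a test housing gripped in jaws on it), rad; 0 = level, grows to 0.78 as its left side rises. A dark pointer on its shaft end turns with it in front of the scale: long lines at 0, 20 and 40 degrees (0, 0.349, 0.698 rad), short ones every 5 degrees. The worm holds it where it is left; start 2 to 8 degrees
- worm_crank (a joint): Crank angle in rad, counted on over full turns, 0 to 70; grows clockwise seen from above. Worm drive 1:90: a full clockwise turn raises the table by 4 degrees, tilt = crank / 90. Start: 0.5 to 2 turns. Light friction: about 2.5 N at the handle turns it, and it stops where it is left
- crank_axis (a point): Point on the vertical axis of the worm shaft, at the mid-height of the crank handle. The crank circles about it over a round tower of 48 mm diameter at the front right of the stage
- crank_handle (a point): Middle of the upright black crank handle: 19 mm diameter, 43 mm tall (from 24 mm below to 19 mm above this point), 40 mm from crank_axis, free to spin on its own pin. Crank arm below it: top 25.5 mm under this point; hub, screw and counterweight stay 20 mm or more under it
- clamp_lever (a joint): Angle of the clamp lever in rad: 0 = open, pointing at the robot side (stage -x); grows clockwise seen from above; 1.4 = locked, against its stop, pointing to the left (stage +y). Stays where it is left; about 2 N at the tip moves it
- clamp_pivot (a point): Point on the clamp lever's vertical axis at the height of the lever's tip, 85 mm left of crank_axis, on top of the gear case. The hub (22 mm diameter) tops out 7 mm above this point
- clamp_tip (a point): Centre of the 16 mm ball at the free end of the black clamp lever, 56 mm from clamp_pivot; from there to the hub runs a nearly level round bar of 11 mm diameter. Nothing stands within 14 mm under this height along its swing, apart from the boss close to the hub
- pressure_gauge: Bystander: black round pressure gauge with white face lying on its back, 91 x 62 x 23 mm, left of the stage's front; origin centre of underside
- spare_housing: Bystander: whitish die-cast test housing, 44 x 65 x 36 mm, on the bench left of the stage; origin centre of underside
- stopper: Bystander: black conical rubber stopper, 39 mm across, 42 mm tall, on the paper in front of the stage; origin centre of underside
- tape: Bystander: white roll of thread tape, 49 mm across, 13 mm tall, on the paper in front of the stage; origin centre of underside

How it is judged (in metres and radians):
On the way:
1. the pointer has been wound to the 20 degree line with the clamp still open (value of joint tilt_table between 0.314 and 0.384 rad and value of joint clamp_lever below 0.7 rad), for 0.2 s.
At the end, for the whole second after the job is handed in: The table's pointer stands within 2 degrees of the 20 degree line (tilt 0.314 to 0.384 rad) and the clamp lever is swung over to its stop at the left (joint above 1.2 rad of 1.4) (value of joint tilt_table between 0.314 and 0.384 rad and value of joint clamp_lever above 1.2 rad); the robot touches nothing.
It fails at once if the table is wound past the line, beyond 22.5 degrees (value of joint tilt_table above 0.393 rad).
It fails at once if something lying round the stage is moved by more than 20 mm (distance of any of pressure_gauge, spare_housing, stopper, tape from where it was at the start of the episode above 0.02 m).
It also fails if it takes over 64 s, if anything falls off the work surface, if the arm or the gripper's body presses on something with over 40 N, if the wrist force passes 120 N, or if a joint passes its speed limit or range.

## Robot

A 6-joint arm with a two-finger parallel gripper is mounted at the origin on a cart in front of the work surface, level with it; the furniture and walls round the work are solid. World frame = base frame: x ahead of the robot, y to its left, z up, the work surface at z = 0. Lengths are in mm, angles in rad, forces in N, time in s.
With the tool pointing down it reaches from about 300 to 825 mm from the base axis. Payload 5.4 kg.
Tool frame: the origin (TCP) lies midway between the tips of the shut fingers; the grasp point (between the pads) lies env.grip_depth behind it (env.grip_depth is the distance from the TCP to the grasp point, in mm); z points along the fingers, y is the line along which they close (so a half turn about z gives the same grasp; the last joint's range is limited). The gripper opens to 92 mm and grips with 3 to 60 N. Pads are 20 mm wide; open, the fingers measure 128 mm over their backs; the gripper's body (75 mm by 189 mm) begins 69 mm behind the grasp point.
Start: joints at [0.918, 0.158, 1.597, -0, 1.386, -0.21], TCP at [246.378, 519.523, 214.601] pointing down, gripper open.
Joint ranges: [-2.91, 2.91], [-0.94, 2.29], [0.18, 2.7], [-1.29, 4.43], [0.17, 2.64], [-3, 3]. Speed limits (rad/s): [2.57, 2.57, 3.14, 3.14, 3.14, 3.14].

## Interface

Orientations are given as a unit quaternion [w, x, y, z].
In Python, from station import env gives the robot as it stands.
- The arm moves only by the tool inch_along, called by a JSON object that holds its "fn" and its "kwargs", one argument or row to a line. Schema: {"type":"object","properties":{"rows":{"type":"array","items":{"type":"array","items":{"type":"number"},"minItems":7,"maxItems":7},"minItems":1,"maxItems":20},"grip_n":{"type":"number"},"only":{"type":"string"},"quiet":{"type":"boolean"},"lines":{"type":"string"}},"required":["rows"],"additionalProperties":false}. rows is a list of rows, 1 to 20 of them, each of 7 numbers: the finger opening in mm, then dx, dy, dz in units of 50 mm, then a rotation vector rx, ry, rz in units of 0.05 rad; each row shifts and turns the commanded pose from where the row before left it, along the tool's axes as they then stand; what a row does not reach is not made up. A row lasts 1/12 s, in which the tool goes at most 41.7 mm and 0.125 rad, less where a joint would pass 70% of its speed; a pose out of reach is approached as far as the arm can. The fingers move at their own pace and stop on an object; grip_n is the grip in N (left out, the last holds). Time passes only in rows, so rows that do not move let the fingers close. The tool returns the time, the measured TCP pose, the force, the opening and the grip force at its end. only (a regular expression) keeps the lines of the reply that match it, lines (a string "A,B") keeps lines A to B, and quiet returns only ok. Input that does not fit is refused with a message, and nothing moves.
- env.get_obs(): the state, without advancing time (a new reading comes with each control period).
- env.snapshot(name): name is "side" or "top" or "wrist"; returns a dict with "pixels" (384x512x3 uint8, red, green, blue), "fx", "fy", "cx", "cy" (pixels), "cam_to_world" (4x4, takes a point from camera to world coordinates). Camera axes: x right, y up, looking along -z (the intrinsics and any distortion apply to the point x, -y, -z); pixel columns grow to the right and rows downward; lengths in mm; the calibration is good to about 2 mm. A picture is of the moment at which its call begins. There is no depth.
- env.job_done(): hands the job in; it is judged then, once.
The state is a dict: "t": time; "joints": joint angles; "joint_vel": joint speeds; "joint_efforts": joint torques, N m; "ee_pos": TCP position; "orientation": TCP orientation; "wrist_force": force on the tool from outside, world axes, zero at the start; "moment": the same for the moment, N m; "finger_gap": finger opening in mm; "finger_force": force on a finger pad.
Only numpy, scipy, OpenCV 4.12 (cv2) and the standard library are available. Lean on these libraries where they do the work, as an engineer would, in place of code of your own. Each camera call takes 0.05 s, during which the arm holds its last target. There are 200 camera calls.

## Working session

There is one attempt and no reset: what is moved stays moved. The work goes in short steps, Python scripts to look and compute and a tool call to move; the robot and the scene stay as the last step left them, time stands still between calls to the robot, and variables do not carry over. Pictures are saved under pics/ and viewed, at most 10 in all, crops included, and the job is handed in when it is done.

```bash
ls; mkdir -p pics
```

Run:
```python
from station import env
import cv2,numpy as np
o=env.get_obs();print(o['t'],o['ee_pos'],o['orientation'],o['finger_gap'],env.grip_depth)
ims=[]
for n in("top","side","wrist"):
    s=env.snapshot(n);cv2.imwrite(f"pics/{n}0.png",s["pixels"][:,:,::-1]);np.savez(f"pics/{n}0.npz",**s)
    print(n,s["fx"],s["fy"],s["cx"],s["cy"],np.round(s["cam_to_world"],3).tolist(),[k for k in s])
```

```text
pics
station.py
0.0 [245.98777866 519.02721017 213.62446384] [-3.91641080e-04  2.19600990e-01  9.75589316e-01 -8.58783167e-04] 91.97910974541543 18.700000000000003
top 475.14161209887686 475.14161209887686 248.4539837487386 198.0332772257377 [[-0.008, 0.994, -0.111, 299.502], [-1.0, -0.008, -0.0, 369.001], [-0.001, 0.111, 0.994, 1169.871], [0.0, 0.0, 0.0, 1.0]] ['pixels', 'fx', 'fy', 'cx', 'cy', 'cam_to_world']
side 358.3472864597848 358.3472864597848 257.3590667738823 190.1785538443179 [[-0.919, 0.197, -0.341, 146.378], [-0.394, -0.459, 0.796, 1048.864], [0.001, 0.866, 0.5, 572.467], [0.0, 0.0, 0.0, 1.0]] ['pixels', 'fx', 'fy', 'cx', 'cy', 'cam_to_world']
wrist 284.3068052994369 284.3068052994369 249.7959830219195 191.42675554876973 [[0.429, -0.866, -0.258, 172.787], [0.903, 0.411, 0.124, 555.111], [-0.002, -0.286, 0.958, 383.156], [0.0, 0.0, 0.0, 1.0]] ['pixels', 'fx', 'fy', 'cx', 'cy', 'cam_to_world']
```

View pics/top0.png

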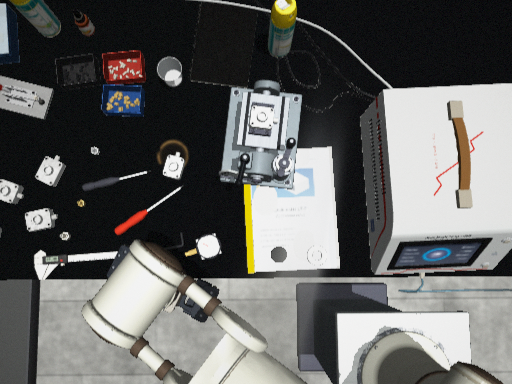

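View pics/side0.png

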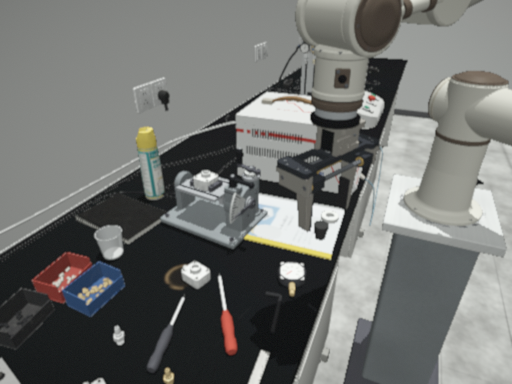

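View pics/wrist0.png

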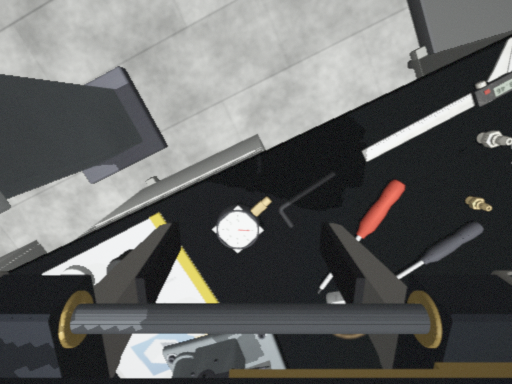

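Top: the stage spans about (222–300, 88–188). The crank tower is near (287,155) and the black clamp lever near (243,165). Next I'll zoom in on both views.

Run:
```python
import cv2,numpy as np
a=cv2.imread("pics/top0.png")[120:195,215:310];b=cv2.imread("pics/side0.png")[155:245,165:275]
f=lambda i,w:cv2.resize(i,(w,600),interpolation=cv2.INTER_CUBIC)
cv2.imwrite("pics/z1.png",cv2.convertScaleAbs(np.vstack([cv2.resize(a,(570,450//1),interpolation=2)]),alpha=1.5))
cv2.imwrite("pics/z2.png",cv2.convertScaleAbs(cv2.resize(b,None,fx=6,fy=6,interpolation=2),alpha=1.5))
```

```text
(no output)
```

View pics/z1.png

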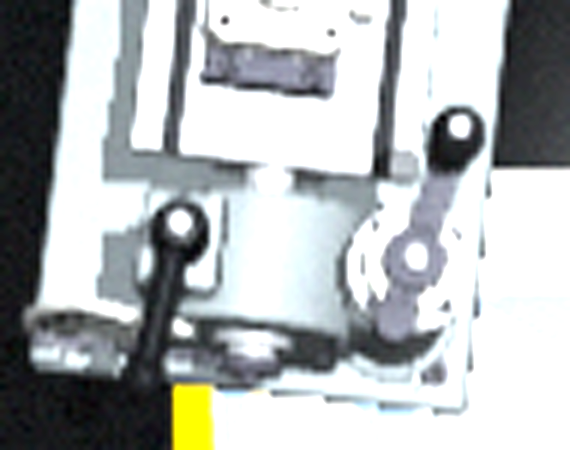

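View pics/z2.png

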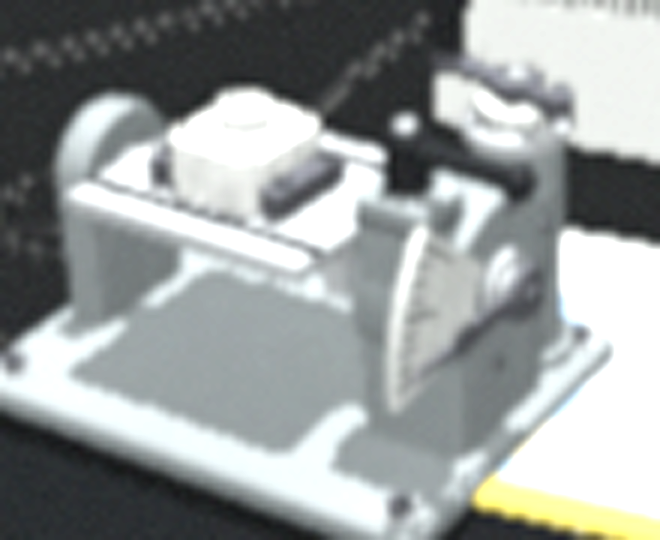

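The zooms give these top-view pixels: crank handle top about (290.8,142.5), crank hub (284,162.8), clamp hub (245,158), ball tip (238.8,181.7). In the side view the clamp hub is about (232.5,175.8) and the tip (251.7,185). The pointer is just under the 0° to 5° zone. I'll triangulate these.

Create h.py:
```python
import numpy as np,cv2
def ray(s,p):
    M=s["cam_to_world"];d=M[:3,:3]@np.array([(p[0]-s["cx"])/s["fx"],-(p[1]-s["cy"])/s["fy"],-1.]);return M[:3,3],d/np.linalg.norm(d)
def plane(s,p,z):
    o,d=ray(s,p);return o+d*(z-o[2])/d[2]
def tri(*sp):
    A=np.zeros((3,3));b=np.zeros(3)
    R=[ray(s,p) for s,p in sp]
    for o,d in R: P=np.eye(3)-np.outer(d,d);A+=P;b+=P@o
    x=np.linalg.solve(A,b);return x,[round(float(np.linalg.norm((np.eye(3)-np.outer(d,d))@(x-o))),1) for o,d in R]
def proj(s,x):
    M=s["cam_to_world"];c=M[:3,:3].T@(np.array(x)-M[:3,3]);return np.array([s["cx"]+s["fx"]*c[0]/-c[2],s["cy"]-s["fy"]*c[1]/-c[2]])
def load(n):return dict(np.load(f"pics/{n}.npz"))
```

Run:
```python
from h import *
T=load("top0");S=load("side0")
print("hub",tri((T,(245,158)),(S,(232.5,175.8))))
print("tip",tri((T,(238.8,181.7)),(S,(251.7,185))))
h=plane(T,(290.8,142.5),205);c=plane(T,(284,162.8),170)
print("handle",h,"axis",c,np.linalg.norm((h-c)[:2]),"side proj handle top",proj(S,h))
print("crank axis other z", plane(T,(284,162.8),166))
print([plane(T,p,9+20) for p in [(222,186),(296,188)]])
```

```text
hub (array([497.39315558, 376.36741604, 175.19796969]), [1.4, 1.4])
tip (array([444.85256242, 388.95555856, 168.66896336]), [1.4, 1.4])
handle [522.01050771 280.60860356 205.        ] axis [486.01907778 292.69052899 170.        ] 37.96519393236546 side proj handle top [240.79181233 148.01404085]
crank axis other z [486.76524267 292.38524731 166.        ]
[array([456.46858783, 433.04402258,  29.        ]), array([450.19078138, 253.86017919,  29.        ])]
```

The side view agrees with these positions, with the pivot about 85 mm from the crank axis. Next I'll lift, move over, turn so the fingers close along the stage's x, and take closer wrist views.

Units first: shifts go in units of 50 mm and turns go in units of 0.05 rad. So -40 mm is -0.8, -7 mm is -0.14, 0.125 rad is 2.5.

{"fn": "inch_along", "kwargs": {
  "rows": [
    [92,0,0,-0.8,0,0,0],
    [92,0,0,-0.8,0,0,0],
    [92,-0.76,-0.14,0,0,0,0],
    [92,-0.76,-0.14,0,0,0,0],
    [92,-0.76,-0.14,0,0,0,0],
    [92,-0.76,-0.14,0,0,0,0],
    [92,-0.76,-0.14,0,0,0,0],
    [92,-0.76,-0.14,0,0,0,0],
    [92,-0.76,-0.14,0,0,0,0],
    [92,0,0,0,0,0,2.5],
    [92,0,0,0,0,0,2.5],
    [92,0,0,0,0,0,2.5],
    [92,0,0,0,0,0,2.5],
    [92,0,0,0,0,0,2.5],
    [92,0,0,0,0,0,2.5],
    [92,0,0,0,0,0,2.5],
    [92,0,0,0,0,0,2.5],
    [92,0,0,0,0,0,2.5],
    [92,0,0,0,0,0,2.5]
  ]
}}

```text
t: 1.73
ee_pos: [465.5, 361.2, 294.1]
orientation: [-0.0, 0.751, 0.66, -0.0]
wrist_force: [-0.4, 0.1, -0.5]
finger_gap: 91.3
finger_force: 0.0
```

Create look.py:
```python
import sys,cv2,numpy as np
from station import env
from scipy.spatial.transform import Rotation as R
t=sys.argv[1]
for n in sys.argv[2:]:
    s=env.snapshot(n);np.savez(f"pics/{n}{t}.npz",**s);cv2.imwrite(f"pics/{n}{t}.png",s["pixels"][:,:,::-1])
    if n=="wrist":print(np.round(s["cam_to_world"],3).tolist())
o=env.get_obs();q=o["orientation"]
print(o["t"],o["ee_pos"].round(1),R.from_quat([*q[1:],q[0]]).as_matrix().round(3).tolist(),o["joints"].round(2),o["wrist_force"].round(1))
```

```bash
python3 look.py 1 wrist
```

```text
[[0.992, 0.123, 0.037, 475.769], [-0.129, 0.95, 0.284, 442.671], [-0.001, -0.286, 0.958, 463.488], [0.0, 0.0, 0.0, 1.0]]
1.7833 [465.6 361.2 294.2] [[0.133, 0.991, -0.001], [0.991, -0.133, -0.0], [-0.0, -0.001, -1.0]] [ 0.45  0.16  1.44 -0.    1.54  0.59] [-0.6  0.  -1.1]
```

View pics/wrist1.png

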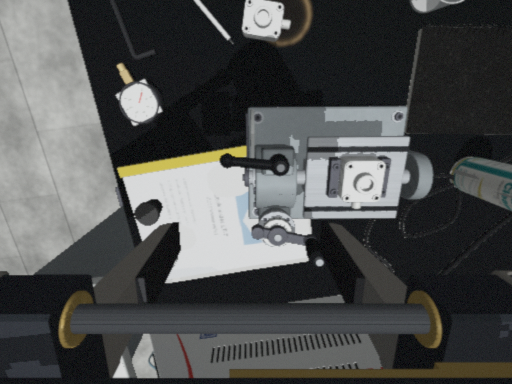

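The wrist view shows crank hub about (278,237), handle top about (319,262), clamp hub (281,166) and ball (227,160). The base edges run level in the image, so the stage yaw is about −0.13.

Run:
```python
from h import *
T=load("top0");W=load("wrist1");S=load("side0")
for n,a,b in [("handletop",(290.8,142.5),(319,262)),("hub",(284,162.8),(278,237)),("clhub",(245,158),(281,166)),("ball",(238.8,181.7),(227,160))]:
    print(n,tri((T,a),(W,b)), plane(W,b,{"handletop":205,"hub":170,"clhub":176,"ball":169}[n]))
c=cv2.imread("pics/wrist1.png")[140:290,210:350]
cv2.imwrite("pics/z3.png",cv2.convertScaleAbs(cv2.resize(c,None,fx=4,fy=4,interpolation=2),alpha=1.8,beta=15))
```

```text
handletop (array([525.00827545, 280.0762897 , 201.09567607]), [2.0, 2.0]) [526.32555683 282.0780173  205.        ]
hub (array([489.19696842, 291.42548164, 155.77989969]), [0.5, 0.5]) [489.06295801 298.20095814 170.        ]
clhub (array([501.19442843, 375.6694732 , 152.56875297]), [0.7, 0.7]) [499.88581571 380.38958251 176.        ]
ball (array([445.65758944, 390.71785101, 165.92823573]), [1.6, 1.6]) [445.05244801 392.49254272 169.        ]
```

View pics/z3.png

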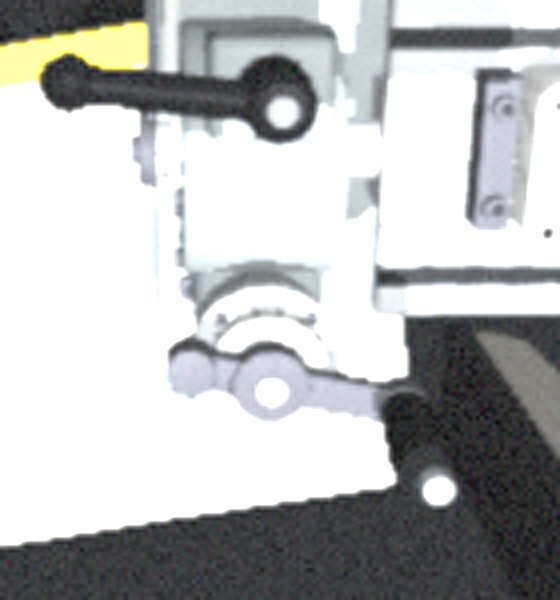

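{"fn": "inch_along", "kwargs": {
  "rows": [
    [70,-0.36,0.348,0,0,0,0],
    [70,-0.36,0.348,0,0,0,0],
    [70,-0.36,0.348,0,0,0,0],
    [70,-0.36,0.348,0,0,0,0],
    [70,0,0,0.4,0,0,0],
    [70,0,0,0.4,0,0,0],
    [70,0,0,0.4,0,0,0],
    [70,0,0,0.2,0,0,0],
    [70,0,0,0,0,0,0]
  ]
}}

```text
t: 2.53
ee_pos: [524.3, 280.8, 221.3]
orientation: [-0.001, 0.748, 0.663, -0.003]
wrist_force: [0.0, -0.3, 0.2]
finger_gap: 70.1
finger_force: 0.0
```

```bash
python3 look.py 2 wrist top
```

Run:
```python
from h import *
W=load("wrist2");
print(proj(W,(525,280.5,205)),proj(W,(488.5,293.5,163)))
T=load("top2");a=cv2.imread("pics/top2.png")[95:215,200:330];b=cv2.imread("pics/wrist2.png")
c=np.hstack([cv2.resize(a,None,fx=3,fy=3,interpolation=2),cv2.resize(b,(410,360))[:, :]])
cv2.imwrite("pics/z4.png",cv2.convertScaleAbs(c,alpha=1.6,beta=10))
```

```text
[[0.993, 0.114, 0.04, 534.731], [-0.121, 0.951, 0.286, 362.573], [-0.005, -0.288, 0.958, 390.53], [0.0, 0.0, 0.0, 1.0]]
2.6333 [526.1 281.5 225. ] [[0.12, 0.993, 0.0], [0.993, -0.12, 0.0], [0.0, 0.0, -1.0]] [0.29 0.21 1.52 0.   1.41 0.41] [ 0.  -0.5  0.4]
[251.53271113 227.63759882] [206.62985636 197.79737244]
```

View pics/z4.png

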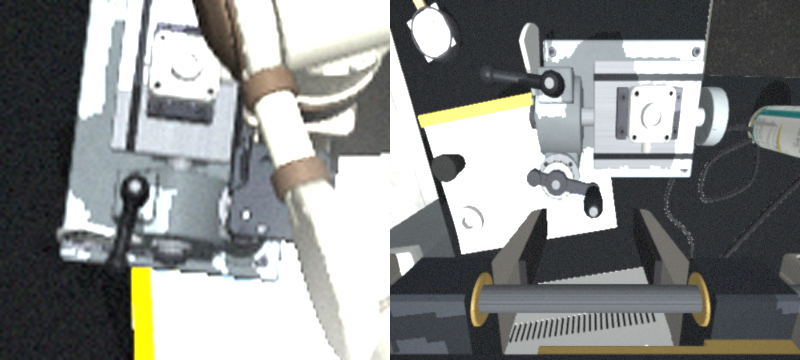

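The handle top sits at about (252,225) in the wrist image against a predicted (251.5,227.6), so it is centred between the fingers. I'll descend and grip gently.

In the tool's units: 18 mm is 0.36, 16 mm is 0.32.

{"fn": "inch_along", "kwargs": {
  "rows": [
    [70,0,0,0.36,0,0,0],
    [70,0,0,0.36,0,0,0],
    [70,0,0,0.32,0,0,0],
    [12,0,0,0,0,0,0],
    [12,0,0,0,0,0,0],
    [12,0,0,0,0,0,0],
    [12,0,0,0,0,0,0],
    [12,0,0,0,0,0,0],
    [12,0,0,0,0,0,0],
    [12,0,0,0,0,0,0],
    [12,0,0,0,0,0,0]
  ],
  "grip_n": 12
}}

```text
t: 3.55
ee_pos: [526.5, 281.3, 173.0]
orientation: [0.0, 0.749, 0.663, 0.0]
wrist_force: [7.6, -0.8, 2.2]
finger_gap: 19.1
finger_force: 4.7
```

Run:
```python
from station import env
o=env.get_obs();print(o["ee_pos"].round(1),o["orientation"].round(4),o["wrist_force"].round(1),o["finger_gap"])
```

```text
[526.5 281.3 173. ] [4.000e-04 7.489e-01 6.627e-01 5.000e-04] [ 7.6 -0.8  2.2] 19.05292548099903
```

The grip is on the handle (19.1 mm gap). Axis is about (489,294). In tool axes the crank sits at φ≈11° from +y toward −x, and clockwise increases φ. I'll do the first quarter turn in 18° rows.

In the tool's units: -12.5 mm is -0.25, -12.05 mm is -0.241.

{"fn": "inch_along", "kwargs": {
  "rows": [
    [12,-0.2348,-0.0868,0,0,0,0],
    [12,-0.1964,-0.1552,0,0,0,0],
    [12,-0.1388,-0.2082,0,0,0,0],
    [12,-0.0678,-0.241,0,0,0,0],
    [12,0.01,-0.25,0,0,0,0],
    [12,0,0,0,0,0,0]
  ]
}}

```text
t: 4.05
ee_pos: [474.4, 256.8, 172.9]
orientation: [-0.001, 0.749, 0.663, 0.001]
wrist_force: [-0.8, 3.3, 0.3]
finger_gap: 18.1
finger_force: 12.0
```

{"fn": "inch_along", "kwargs": {
  "rows": [
    [12,0.0868,-0.2348,0,0,0,0],
    [12,0.1552,-0.1964,0,0,0,0],
    [12,0.2082,-0.1388,0,0,0,0],
    [12,0.241,-0.0678,0,0,0,0],
    [12,0.25,0.01,0,0,0,0],
    [12,0,0,0,0,0,0]
  ]
}}

```text
t: 4.55
ee_pos: [451.3, 307.6, 172.9]
orientation: [0.002, 0.748, 0.663, 0.001]
wrist_force: [5.8, 1.1, -2.1]
finger_gap: 18.1
finger_force: 12.0
```

{"fn": "inch_along", "kwargs": {
  "rows": [
    [12,0.2348,0.0868,0,0,0,0],
    [12,0.1964,0.1552,0,0,0,0],
    [12,0.1388,0.2082,0,0,0,0],
    [12,0.0678,0.241,0,0,0,0],
    [12,-0.01,0.25,0,0,0,0],
    [12,0,0,0,0,0,0]
  ]
}}

```text
t: 5.05
ee_pos: [501.7, 332.1, 173.0]
orientation: [0.0, 0.749, 0.663, 0.0]
wrist_force: [2.8, -0.3, 1.2]
finger_gap: 17.9
finger_force: 12.0
```

```bash
python3 look.py 3 side
```

```text
5.1 [501.4 332.1 172.9] [[0.122, 0.993, 0.001], [0.993, -0.122, -0.0], [-0.0, 0.001, -1.0]] [ 0.38  0.26  1.57 -0.    1.32  0.51] [2.3 0.8 1.5]
```

Run:
```python
from h import *
b=cv2.imread("pics/side3.png")[145:245,165:275]
cv2.imwrite("pics/z5.png",cv2.convertScaleAbs(cv2.resize(b,None,fx=6,fy=6,interpolation=2),alpha=1.5))
```

```text
(no output)
```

View pics/z5.png

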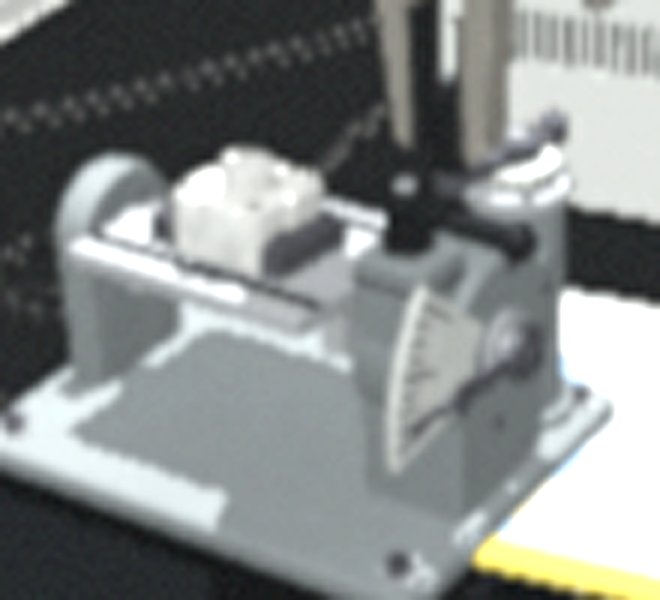

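z5 shows the crank turned about 270°, with the pointer low on the scale, its tip near z5 (410,430) and the scale running from (400,465) up to (425,300). The boss is at about (515,345). I'll measure angles numerically by casting rays onto the scale plane.

Create scale.py:
```python
import sys
from h import *
sx=np.array([.992,-.126,0]);sy=np.array([.126,.992,0]);up=np.array([0,0,1.])
def polar(n,bp,rs,an):
    S=load(n);o,d=ray(S,bp);c=o+d*(94-o[2])/d[2]
    g=cv2.cvtColor(S["pixels"],cv2.COLOR_RGB2GRAY).astype(np.float32)
    P=np.array([[proj(S,c+r*(np.cos(a)*sy+np.sin(a)*up)) for a in np.radians(an)] for r in rs]).astype(np.float32)
    return c,cv2.remap(g,P[...,0],P[...,1],cv2.INTER_CUBIC)
if __name__=="__main__":
    an=np.arange(-40,66,3);rs=[15,20,25,30,35,40,45,50,55,60,65,70]
    for n in sys.argv[1:]:
        c,v=polar(n,(251.2,202.5),rs,an);print(n,c.round(1));print("     ",*["%4d"%a for a in an])
        for r,row in zip(rs,v):print("%4d "%r,*["%4d"%x for x in row])
```

```bash
python3 scale.py side0 side3
```

```text
side0 [462.6 350.   94. ]
       -40  -37  -34  -31  -28  -25  -22  -19  -16  -13  -10   -7   -4   -1    2    5    8   11   14   17   20   23   26   29   32   35   38   41   44   47   50   53   56   59   62   65
  15    67   65   63   62   59   57   56   55   56   58   62   69   75   82   90   98  102  106  112  119  123  130  138  143  149  157  162  164  167  168  167  165  161  157  153  149
  20    82   82   80   78   76   73   70   67   64   60   58   60   66   74   85   94   99  106  109  113  119  125  134  141  148  153  155  156  155  156  156  155  154  154  154  156
  25    83   83   82   82   80   78   75   70   66   62   58   57   63   72   84   91  101  108  116  120  125  129  136  141  147  153  160  162  163  165  166  171  174  177  176  169
  30    81   83   83   83   82   81   79   76   70   65   59   58   63   71   83   91   97  100  104  108  112  119  127  136  145  152  156  156  158  158  160  156  149  139  128  115
  35    81   82   83   83   83   84   83   80   74   67   60   53   54   62   82  102  108  109  106  105  106  109  115  118  122  127  131  12
[... 3087 characters left out ...]
90   89   88   86   89   88   77   78   93  107  118  122  123  122  120  120  121  121  120  121  112   97   92   93   95   96   98   97   99
  60    82   85   89   90   89   91   91   89   88   88   89   94  104   94   74   94  115  123  123  123  122  120  120  120  121  120  117  116  112  111  113  111  111  109  107  107
  65    88   89   91   90   88   86   88   88   88   88   88   94  106  106   82   86  115  122  122  117  116  122  120  121  120  120  110  118  115  112  113  110  108  108  107  100
  70    89   88   88   88   89   88   88   88   88   87   88   93  103  101   78   84  111  123  124  117  104  119  123  123  124  121  102  115  104   94   89   83   94  104  102   76
```

Pointer and scale lines show clearly (long lines near 19.3° and 38.3° at r = 70). The side view is very oblique, so the pointer has parallax. I'll wind one more turn, which is safe even from 8°, take pictures each half turn, and calibrate the pointer reading against the known crank increments.

In the tool's units: -12.5 mm is -0.25, -12.05 mm is -0.241.

{"fn": "inch_along", "kwargs": {
  "rows": [
    [12,-0.0868,0.2348,0,0,0,0],
    [12,-0.1552,0.1964,0,0,0,0],
    [12,-0.2082,0.1388,0,0,0,0],
    [12,-0.241,0.0678,0,0,0,0],
    [12,-0.25,-0.01,0,0,0,0],
    [12,-0.2348,-0.0868,0,0,0,0],
    [12,-0.1964,-0.1552,0,0,0,0],
    [12,-0.1388,-0.2082,0,0,0,0],
    [12,-0.0678,-0.241,0,0,0,0],
    [12,0.01,-0.25,0,0,0,0],
    [12,0,0,0,0,0,0]
  ]
}}

```text
t: 6.02
ee_pos: [473.9, 256.8, 172.9]
orientation: [-0.001, 0.749, 0.663, 0.001]
wrist_force: [-0.2, 6.5, 1.3]
finger_gap: 18.3
finger_force: 12.0
```

```bash
python3 look.py 4 side
```

```text
6.0667 [474.2 256.7 172.9] [[0.121, 0.993, -0.0], [0.993, -0.121, 0.003], [0.002, -0.001, -1.0]] [0.27 0.1  1.75 0.   1.3  0.39] [-0.3  5.5  2.8]
```

{"fn": "inch_along", "kwargs": {
  "rows": [
    [12,0.0868,-0.2348,0,0,0,0],
    [12,0.1552,-0.1964,0,0,0,0],
    [12,0.2082,-0.1388,0,0,0,0],
    [12,0.241,-0.0678,0,0,0,0],
    [12,0.25,0.01,0,0,0,0],
    [12,0.2348,0.0868,0,0,0,0],
    [12,0.1964,0.1552,0,0,0,0],
    [12,0.1388,0.2082,0,0,0,0],
    [12,0.0678,0.241,0,0,0,0],
    [12,-0.01,0.25,0,0,0,0],
    [12,0,0,0,0,0,0]
  ]
}}

```text
t: 6.98
ee_pos: [501.9, 331.8, 172.9]
orientation: [-0.0, 0.749, 0.662, 0.001]
wrist_force: [3.2, 2.7, 1.3]
finger_gap: 18.2
finger_force: 12.0
```

```bash
python3 look.py 5 side wrist;python3 scale.py side5
```

```text
[[0.992, 0.119, 0.033, 511.006], [-0.123, 0.951, 0.283, 413.167], [0.002, -0.285, 0.959, 342.49], [0.0, 0.0, 0.0, 1.0]]
7.0833 [501.4 332.  173. ] [[0.122, 0.993, 0.002], [0.993, -0.122, 0.001], [0.001, 0.002, -1.0]] [0.38 0.26 1.57 0.   1.32 0.51] [4.1 3.2 0.7]
side5 [462.6 350.   94. ]
       -40  -37  -34  -31  -28  -25  -22  -19  -16  -13  -10   -7   -4   -1    2    5    8   11   14   17   20   23   26   29   32   35   38   41   44   47   50   53   56   59   62   65
  15    68   67   66   65   64   62   60   57   54   52   51   51   52   55   61   69   76   84   94  101  106  112  119  124  127  131  131  130  126  122  118  114  110  107  104  101
  
[... 1343 characters left out ...]
89   89   88   86   90  101  113  105   86   92  110  119  122  122  120  121  121  121  121  120  114   98   92   93   96   95   98   97   99
  60    83   86   88   89   88   89   89   89   89   89   88   93  106  117  109   87   90  114  123  123  123  120  120  120  120  120  117  117  111  110  113  112  110  109  107  107
  65    88   90   91   90   88   88   88   87   88   88   88   94  106  112  115   88   76  105  121  118  117  122  121  121  121  119  110  118  115  112  112  109  108  110  108   99
  70    87   87   88   88   89   89   89   88   88   87   88   94  103  100   99   89   74  104  122  118  104  119  124  124  123  121  103  116  103   95   88   84   95  106  103   77
```

The parallax only shifts the pointer line without rotating it, so the slope of the dark line in the scale plane gives the true angle. I'll fit it for every picture and check it against the crank increments and the table corners.

Create ptr.py:
```python
import sys
from scale import *
def ptr(n,guess):
    # rectify scale plane 6 px/mm, find dark line near guess (deg)
    c,_=polar(n,(251.2,202.5),[1],[0]);S=load(n);g=cv2.cvtColor(S["pixels"],cv2.COLOR_RGB2GRAY).astype(np.float32)
    U=np.arange(28,68,1.);t0=np.tan(np.radians(guess));V=np.arange(-7,7.01,.25)
    P=np.array([[proj(S,c+u*sy+((u-27)*t0+v)*up) for v in V] for u in U]).astype(np.float32)
    I=cv2.remap(g,P[...,0],P[...,1],cv2.INTER_CUBIC)
    y=[]
    for r in I:
        k=int(np.argmin(r));a=slice(max(0,k-8),k+9);w=np.clip(r[k]+25-r[a],0,None);y.append((w*V[a]).sum()/w.sum())
    y=np.array(y)+(U-27)*t0;f=np.polyfit(U,y,1)
    for _ in range(5):
        m=abs(np.polyval(f,U)-y)<1;f=np.polyfit(U[m],y[m],1)
    return np.degrees(np.arctan(f[0])),-f[1]/f[0],m.sum(),np.std(np.polyval(f,U[m])-y[m])
for a in sys.argv[1:]:
    n,g=a.split(":");g=float(g)
    for _ in range(3): r=ptr(n,g);g=r[0]
    print(n,np.round(r,2))
```

```bash
python3 ptr.py side0:5 side3:8 side4:10 side5:12
```

```text
side0 [  1.83 149.17  38.     0.54]
side3 [ 3.65 43.29 27.    0.48]
side4 [ 8.61 33.35 38.    0.37]
side5 [10.84 24.47 39.    0.37]
```

Side5 reads about 11° (10.8 from the slope), and side4→side5 rose 2.2° against 2.0° expected. I'll wind 1.5 more turns (+6°) and re-measure.

In the tool's units: -12.5 mm is -0.25, -12.05 mm is -0.241.

{"fn": "inch_along", "kwargs": {
  "rows": [
    [12,-0.0868,0.2348,0,0,0,0],
    [12,-0.1552,0.1964,0,0,0,0],
    [12,-0.2082,0.1388,0,0,0,0],
    [12,-0.241,0.0678,0,0,0,0],
    [12,-0.25,-0.01,0,0,0,0],
    [12,-0.2348,-0.0868,0,0,0,0],
    [12,-0.1964,-0.1552,0,0,0,0],
    [12,-0.1388,-0.2082,0,0,0,0],
    [12,-0.0678,-0.241,0,0,0,0],
    [12,0.01,-0.25,0,0,0,0],
    [12,0,0,0,0,0,0]
  ]
}}

```text
t: 8.0
ee_pos: [473.5, 256.9, 172.9]
orientation: [-0.001, 0.749, 0.663, 0.001]
wrist_force: [0.7, 5.6, 3.0]
finger_gap: 18.0
finger_force: 12.0
```

```bash
python3 look.py 6 side
```

```text
8.05 [473.7 256.9 172.8] [[0.121, 0.993, -0.001], [0.993, -0.121, 0.002], [0.002, -0.001, -1.0]] [0.27 0.1  1.75 0.   1.3  0.39] [-0.5  5.   3.4]
```

{"fn": "inch_along", "kwargs": {
  "rows": [
    [12,0.0868,-0.2348,0,0,0,0],
    [12,0.1552,-0.1964,0,0,0,0],
    [12,0.2082,-0.1388,0,0,0,0],
    [12,0.241,-0.0678,0,0,0,0],
    [12,0.25,0.01,0,0,0,0],
    [12,0.2348,0.0868,0,0,0,0],
    [12,0.1964,0.1552,0,0,0,0],
    [12,0.1388,0.2082,0,0,0,0],
    [12,0.0678,0.241,0,0,0,0],
    [12,-0.01,0.25,0,0,0,0],
    [12,0,0,0,0,0,0]
  ]
}}

```text
t: 8.97
ee_pos: [501.5, 331.9, 173.0]
orientation: [-0.0, 0.749, 0.662, 0.001]
wrist_force: [3.8, 3.4, 2.0]
finger_gap: 18.2
finger_force: 12.0
```

```bash
python3 look.py 7 side wrist;python3 ptr.py side6:13 side7:15
```

```text
[[0.992, 0.118, 0.033, 510.606], [-0.123, 0.951, 0.283, 413.297], [0.002, -0.285, 0.959, 342.463], [0.0, 0.0, 0.0, 1.0]]
9.0667 [501.1 332.  173. ] [[0.122, 0.993, 0.002], [0.993, -0.122, 0.001], [0.001, 0.002, -1.0]] [ 0.38  0.26  1.57 -0.    1.32  0.51] [3.5 3.7 2.2]
side6 [12.3  18.55 34.    0.44]
side7 [13.49 11.5  40.    0.33]
```

{"fn": "inch_along", "kwargs": {
  "rows": [
    [12,-0.0868,0.2348,0,0,0,0],
    [12,-0.1552,0.1964,0,0,0,0],
    [12,-0.2082,0.1388,0,0,0,0],
    [12,-0.241,0.0678,0,0,0,0],
    [12,-0.25,-0.01,0,0,0,0],
    [12,-0.2348,-0.0868,0,0,0,0],
    [12,-0.1964,-0.1552,0,0,0,0],
    [12,-0.1388,-0.2082,0,0,0,0],
    [12,-0.0678,-0.241,0,0,0,0],
    [12,0.01,-0.25,0,0,0,0],
    [12,0,0,0,0,0,0]
  ]
}}

```text
t: 9.98
ee_pos: [473.4, 256.9, 172.8]
orientation: [-0.001, 0.749, 0.663, 0.001]
wrist_force: [0.1, 5.3, 2.5]
finger_gap: 17.6
finger_force: 12.0
```

```bash
python3 look.py 8 side wrist;python3 ptr.py side8:17;python3 scale.py side8|grep -v "^  [123]"
```

```text
[[0.993, 0.117, 0.035, 483.246], [-0.122, 0.952, 0.282, 338.058], [-0.001, -0.284, 0.959, 342.388], [0.0, 0.0, 0.0, 1.0]]
10.0833 [473.8 256.8 172.8] [[0.121, 0.993, -0.001], [0.993, -0
[... 931 characters left out ...]
92   91   90   88   92  104  116  122  125  113   85   87  106  121  123  123  124  123  124  122  117  101   94   95   97   98   99  100  102
  60    84   87   91   91   91   91   91   92   92   92   91   95  107  121  125  127  122   95   90  115  124  124  122  122  122  122  120  120  113  113  115  114  113  111  110  109
  65    92   92   93   93   92   91   90   91   91   90   91   96  107  114  120  125  123  106   91  109  118  124  125  124  123  121  112  120  117  114  115  113  111  113  109  102
  70    92   91   91   92   92   91   90   90   90   89   90   95  106  103  104  120  124  112   98  113  106  123  126  126  126  123  105  118  106   97   92   85   97  107  107   79
```

The readings fit a line of offset plus crank increment, which puts the table at about 16.4° now and about 3.4° at the start. Another ¾ turn gives about 19.4°. Then I'll release, lift, and check against the table corners before clamping.

{"fn": "inch_along", "kwargs": {
  "rows": [
    [12,0.0868,-0.2348,0,0,0,0],
    [12,0.1552,-0.1964,0,0,0,0],
    [12,0.2082,-0.1388,0,0,0,0],
    [12,0.241,-0.0678,0,0,0,0],
    [12,0.25,0.01,0,0,0,0],
    [12,0.2348,0.0868,0,0,0,0],
    [12,0.1964,0.1552,0,0,0,0],
    [12,0.1388,0.2082,0,0,0,0],
    [12,0.0678,0.241,0,0,0,0],
    [12,-0.01,0.25,0,0,0,0],
    [12,-0.0868,0.2348,0,0,0,0],
    [12,-0.1552,0.1964,0,0,0,0],
    [12,-0.2082,0.1388,0,0,0,0],
    [12,-0.241,0.0678,0,0,0,0],
    [12,-0.25,-0.01,0,0,0,0],
    [12,0,0,0,0,0,0]
  ]
}}

```text
t: 11.42
ee_pos: [526.0, 279.0, 173.0]
orientation: [0.001, 0.749, 0.662, -0.0]
wrist_force: [3.2, -5.0, 2.4]
finger_gap: 17.9
finger_force: 12.0
```

{"fn": "inch_along", "kwargs": {
  "rows": [
    [50,0,0,0,0,0,0],
    [50,0,0,0,0,0,0],
    [50,0,0,0,0,0,0],
    [50,0,0,0,0,0,0],
    [50,0,0,-0.6,0,0,0],
    [50,0,0,-0.6,0,0,0],
    [50,0,0,-0.6,0,0,0],
    [50,0,0,-0.6,0,0,0],
    [20,0,0,0,0,0,0]
  ]
}}

```text
t: 12.17
ee_pos: [528.4, 282.6, 299.9]
orientation: [0.002, 0.749, 0.663, 0.005]
wrist_force: [-0.2, 0.4, 0.7]
finger_gap: 45.4
finger_force: 0.0
```

```bash
python3 look.py 9 side wrist; python3 ptr.py side9:19
```

Run:
```python
from h import *
a=cv2.imread("pics/side9.png")[150:250,165:275];b=cv2.imread("pics/wrist9.png")
w=load("wrist9");print(proj(w,(560,350,110)),proj(w,(489,294,190)))
c=np.vstack([cv2.resize(a,(660,600),interpolation=2)])
np.save("pics/c.npy",c)
x0,y0=130,40
b2=cv2.resize(b[20:270,150:430],None,fx=1.5,fy=1.5,interpolation=2)
o=np.zeros((600,800,3),np.uint8);s=cv2.resize(a,(374,340),interpolation=2);o[:340,:374]=s;o[:375,380:800]=b2
cv2.imwrite("pics/z6.png",cv2.convertScaleAbs(o,alpha=1.4))
```

```text
[[0.993, 0.119, 0.028, 535.928], [-0.122, 0.952, 0.282, 363.459], [0.007, -0.283, 0.959, 466.249], [0.0, 0.0, 0.0, 1.0]]
12.2667 [526.4 281.9 293.8] [[0.121, 0.993, 0.002], [0.993, -0.121, 0.001], [0.001, 0.002, -1.0]] [0.29 0.17 1.42 0.   1.54 0.41] [ 0.  -0.6 -0.4]
side9 [18.97  9.93 40.    0.14]
[268.91373089 116.42326843] [210.07201618 184.8881226 ]
```

View pics/z6.png

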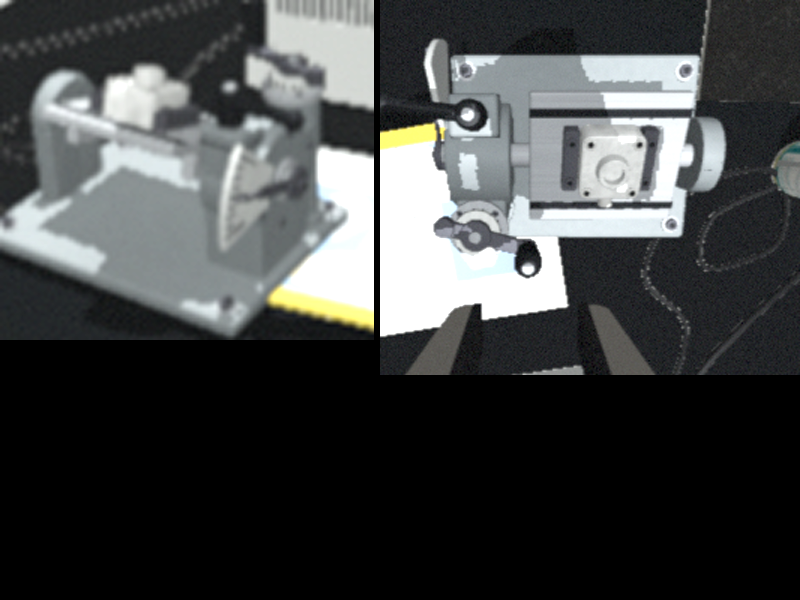

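z6 shows the table clearly tipped and the clamp lever still open. The pointer fit is now clean at 19.0° (residual 0.14 mm), consistent with the predicted 19.4°. I'll do one numeric cross-check on the table edges in the wrist and side pictures.

Run:
```python
from h import *
sx=np.array([.992,-.122,0]);sy=np.array([.122,.992,0]);up=np.array([0,0,1.])
W=load("wrist9");g=cv2.cvtColor(W["pixels"],cv2.COLOR_RGB2GRAY)
for r in (86,90,100,142,146,150,153,155,157,160,164,168):print(r,*g[r,328:366:2])
print("col 255-330 vertical");
for c in (260,275,290,320,335): print(c,*g[76:180:3,c])
# predicted corners for tilts; axis through scale centre y=350
ax=np.array([462.6,350,94.])
S=load("side9")
for t in (15,19,23):
    n=np.radians(t);a=np.cos(n)*sy+np.sin(n)*up;b=-np.sin(n)*sy+np.cos(n)*up
    f=ax+62*sx
    print(t,[proj(W,f+k*sx+55*s*a+h*b).round(0).tolist() for h in(5,20) for s in(1,-1) for k in(0,125)])
```

```text
86 182 184 183 183 183 184 183 182 184 183 184 183 183 184 184 170 120 71 28
90 181 182 181 182 182 180 181 181 181 182 182 181 182 181 181 159 79 24 21
100 181 176 179 181 181 180 181 181 181 180 179 180 180 180 103 48 50 82 99
142 50 93 119 170 184 183 185 184 184 150 56 53 51 49 54 54 99 120 123
146 72 118 136 182 184 182 182 183 183 168 163 160 122 73 63 85 91 92 97
150 122 131 169 183 184 182 183 182 181 167 166 166 158 80 31 35 25 21 26
153 125 163 178 175 177 177 175 177 162 168 168 167 152 48 24 27 22 29 26
155 55 57 54 56 54 56 56 56 78 167 167 168 149 39 32 21 30 18 26
157 39 42 42 40 37 46 44 42 104 168 168 169 157 44 27 30 19 21 21
160 180 179 176 178 177 179 179 166 166 167 169 167 131 32 21 23 30 28 21
164 182 183 181 182 182 181 182 176 187 179 169 166 105 25 26 31 27 23 19
168 170 170 168 168 163 179 143 102 96 103 178 165 83 21 27 25 23 28 23
col 255-330 vertical
260 107 106 127 121 122 117 27 34 121 122 122 122 120 120 123 121 121 119 120 123 119 123 119 121 122 120 97 43 177 184 161 170 171 168 210
275 110 104 129 123 123 116 28 32 120 97 46 58 61 55 59 56 57 58 59
[... 153 characters left out ...]
 139 148 77 41 179 184 160 172 171 171 67
320 110 110 175 183 182 175 42 47 182 159 136 159 187 144 140 162 164 162 158 162 158 159 159 159 131 130 77 38 176 183 170 169 171 169 64
335 114 109 175 182 182 175 40 49 180 173 79 65 78 96 110 123 133 129 131 148 185 186 183 182 186 181 123 42 175 184 170 168 170 169 67
15 [[240.0, 81.0], [347.0, 81.0], [241.0, 166.0], [333.0, 166.0], [240.0, 84.0], [351.0, 84.0], [241.0, 171.0], [336.0, 171.0]]
19 [[240.0, 82.0], [348.0, 82.0], [241.0, 165.0], [332.0, 165.0], [240.0, 86.0], [352.0, 86.0], [241.0, 171.0], [335.0, 171.0]]
23 [[240.0, 83.0], [349.0, 83.0], [241.0, 164.0], [331.0, 164.0], [239.0, 88.0], [353.0, 88.0], [241.0, 170.0], [334.0, 170.0]]
```

The table's edge lengths (110 and 92.5 px) give about 17.5±2°. The parallax offset is a consistent 5.4 mm in every fit, so the 19.0–19.4° reading stands. On to the clamp: closed fingers go down on the right-hand side of the lever.

Units first: shifts go in units of 50 mm and turns go in units of 0.05 rad. So 30 mm is 0.6, -27.5 mm is -0.55.

{"fn": "inch_along", "kwargs": {
  "rows": [
    [0,0.404,-0.55,0,0,0,0],
    [0,0.404,-0.55,0,0,0,0],
    [0,0.404,-0.55,0,0,0,0],
    [0,0,0,0.6,0,0,0],
    [0,0,0,0.6,0,0,0],
    [0,0,0,0.6,0,0,0],
    [0,0,0,0.6,0,0,0],
    [0,0,0,0.26,0,0,0],
    [0,0,0,0,0,0,0],
    [0,0,0,0,0,0,0]
  ]
}}

```text
t: 13.1
ee_pos: [450.9, 351.3, 158.9]
orientation: [-0.0, 0.749, 0.663, -0.001]
wrist_force: [-0.1, 0.6, 0.4]
finger_gap: 0.6
finger_force: 0.0
```

```bash
python3 look.py 10 wrist
```

Run:
```python
from h import *
W=load("wrist10");print(proj(W,(499.5,378.5,170)),proj(W,(444.5,387,168)),proj(W,(452,352,160)))
```

```text
[[0.992, 0.117, 0.037, 460.867], [-0.122, 0.951, 0.285, 432.96], [-0.002, -0.287, 0.958, 328.173], [0.0, 0.0, 0.0, 1.0]]
13.15 [452.1 351.8 160.6] [[0.122, 0.993, 0.001], [0.993, -0.122, 0.0], [0.001, 0.001, -1.0]] [0.45 0.2  1.66 0.   1.28 0.57] [-0.1  0.4  0.2]
[327.54331282 194.59584435] [232.20853073 190.76844668] [251.96037645 237.22424013]
```

The fingers are clear with no contact force. Now I'll sweep the lever.

{"fn": "inch_along", "kwargs": {
  "rows": [
    [0,0.16,0,0,0,0,0],
    [0,0.17,0,0,0,0,0],
    [0,0.114,-0.058,0,0,0,0],
    [0,0.138,-0.042,0,0,0,0],
    [0,0,0,0,0,0,0]
  ]
}}

```text
t: 13.57
ee_pos: [450.0, 382.3, 160.2]
orientation: [0.0, 0.749, 0.663, 0.0]
wrist_force: [0.1, -0.7, 1.2]
finger_gap: 0.5
finger_force: 0.3
```

{"fn": "inch_along", "kwargs": {
  "rows": [
    [0,0.16,-0.016,0,0,0,0],
    [0,0.176,0.018,0,0,0,0],
    [0,0.184,0.064,0,0,0,0],
    [0,0,0,0,0,0,0]
  ]
}}

```text
t: 13.9
ee_pos: [456.4, 408.1, 159.2]
orientation: [-0.001, 0.749, 0.663, 0.0]
wrist_force: [-0.2, 0.5, 0.0]
finger_gap: 0.7
finger_force: 0.3
```

{"fn": "inch_along", "kwargs": {
  "rows": [
    [0,0.086,0.056,0,0,0,0],
    [0,0.086,0.058,0,0,0,0],
    [0,0.076,0.08,0,0,0,0],
    [0,0.076,0.08,0,0,0,0],
    [0,0,0,0,0,0,0],
    [0,0,0,0,0,0,0]
  ]
}}

```text
t: 14.4
ee_pos: [472.6, 421.0, 159.5]
orientation: [-0.0, 0.749, 0.663, 0.0]
wrist_force: [-0.5, -1.2, -1.1]
finger_gap: 0.3
finger_force: 0.6
```

```bash
python3 look.py 11 side top wrist
```

```text
[[0.992, 0.118, 0.034, 481.875], [-0.123, 0.951, 0.283, 502.504], [0.001, -0.285, 0.959, 329.238], [0.0, 0.0, 0.0, 1.0]]
14.55 [472.2 421.2 159.8] [[0.122, 0.993, 0.0], [0.993, -0.122, 0.001], [0.001, 0.0, -1.0]] [0.54 0.35 1.48 0.   1.31 0.66] [ 0.2 -0.3 -0.2]
```

{"fn": "inch_along", "kwargs": {
  "rows": [
    [0,0.01,0.06,0,0,0,0],
    [0,0,0.06,0,0,0,0],
    [0,0,0,0,0,0,0],
    [0,0,0,0,0,0,0]
  ],
  "lines": "2,4"
}}

```text
ee_pos: [477.2, 421.0, 159.6]
orientation: [-0.001, 0.749, 0.663, -0.001]
wrist_force: [-4.5, 0.0, 1.8]
```

{"fn": "inch_along", "kwargs": {
  "rows": [
    [0,0,0.06,0,0,0,0],
    [0,0,0,0,0,0,0],
    [0,0,0,0,0,0,0]
  ],
  "lines": "2,4"
}}

```text
ee_pos: [477.7, 421.0, 159.5]
orientation: [-0.003, 0.749, 0.663, -0.003]
wrist_force: [-13.1, 0.7, 6.1]
```

{"fn": "inch_along", "kwargs": {
  "rows": [
    [0,0,0.04,0,0,0,0],
    [0,0,0,0,0,0,0],
    [0,0,0,0,0,0,0]
  ],
  "lines": "2,4"
}}

```text
ee_pos: [477.9, 421.1, 159.4]
orientation: [-0.004, 0.748, 0.663, -0.004]
wrist_force: [-17.7, 0.2, 8.2]
```

```bash
python3 look.py 12 wrist
```

Run:
```python
from h import *
from math import *
W=load("wrist12");g=cv2.cvtColor(W["pixels"],cv2.COLOR_RGB2GRAY)
for q in (.8,1.0,1.2,1.4):
    L=np.array([.122*sin(q)-.992*cos(q),.992*sin(q)+.122*cos(q),0])
    print(q,[(proj(W,np.array([499.5,378.5,168])+r*L).round(0).tolist(),int(g[tuple(proj(W,np.array([499.5,378.5,168])+r*L).round().astype(int)[::-1])])) for r in(30,45,56,75)])
```

```text
[[0.993, 0.113, 0.045, 489.295], [-0.121, 0.951, 0.284, 502.584], [-0.011, -0.287, 0.958, 328.71], [0.0, 0.0, 0.0, 1.0]]
15.4333 [477.9 421.1 159.4] [[0.12, 0.993, -0.011], [0.993, -0.12, -0.0], [-0.001, -0.011, -1.0]] [0.53 0.37 1.46 0.01 1.33 0.65] [-18.1   0.2   8.4]
0.8 [([259.0, 269.0], 52), ([243.0, 254.0], 19), ([230.0, 243.0], 69), ([208.0, 223.0], 186)]
1.0 [([267.0, 264.0], 68), ([254.0, 246.0], 20), ([244.0, 233.0], 24), ([227.0, 208.0], 23)]
1.2 [([275.0, 260.0], 63), ([267.0, 240.0], 69), ([261.0, 225.0], 65), ([249.0, 198.0], 123)]
1.4 [([284.0, 258.0], 37), ([281.0, 237.0], 30), ([278.0, 221.0], 38), ([274.0, 191.0], 113)]
```

The force rose sharply at a fixed position (4.5→18 N), so the lever is at its stop. I'll back off, lift clear and verify.

In the tool's units: -35 mm is -0.7, -30 mm is -0.6.

{"fn": "inch_along", "kwargs": {
  "rows": [
    [0,0,-0.24,0,0,0,0],
    [0,0,-0.24,0,0,0,0],
    [0,0,0,-0.7,0,0,0],
    [0,0,0,-0.7,0,0,0],
    [0,0,0,-0.7,0,0,0],
    [0,0,-0.6,0,0,0,0],
    [0,0,-0.6,0,0,0,0],
    [0,0,-0.6,0,0,0,0],
    [0,0,0,0,0,0,0],
    [0,0,0,0,0,0,0]
  ]
}}

```text
t: 16.27
ee_pos: [369.2, 434.4, 265.2]
orientation: [0.0, 0.748, 0.663, 0.001]
wrist_force: [0.6, 0.7, -0.2]
finger_gap: 0.8
finger_force: 0.0
```

```bash
python3 look.py 13 wrist side; python3 ptr.py side9:19 side13:19
```

Run:
```python
from h import *
from math import *
W=load("wrist13");g=cv2.cvtColor(W["pixels"],cv2.COLOR_RGB2GRAY).astype(int)
for q in np.arange(-.2,1.8,.1):
    L=np.array([.122*sin(q)-.992*cos(q),.992*sin(q)+.122*cos(q),0])
    print(round(q,1),[g[tuple(proj(W,np.array([499.5,378.5,168])+r*L).round().astype(int)[::-1])] for r in(20,26,32,38,44,50,56,62,70)])
```

```text
[[0.993, 0.116, 0.033, 378.329], [-0.121, 0.952, 0.283, 515.725], [0.002, -0.285, 0.959, 434.687], [0.0, 0.0, 0.0, 1.0]]
16.3667 [370.6 433.9 264.9] [[0.122, 0.993, 0.001], [0.993, -0.122, 0.0], [0.001, 0.001, -1.0]] [ 0.65  0.12  1.54 -0.    1.48  0.77] [ 0.2 -0.7 -0.8]
side9 [18.97  9.93 40.    0.14]
side13 [20.32 12.51 40.    0.19]
-0.2 [np.int64(187), np.int64(188), np.int64(190), np.int64(162), np.int64(62), np.int64(145), np.int64(67), np.int64(162), np.int64(178)]
-0.1 [np.int64(181), np.int64(172), np.int64(188), np.int64(148), np.int64(62), np.int64(99), np.int64(106), np.int64(82), np.int64(170)]
0.0 [np.int64(183), np.int64(168), np.int64(153), np.int64(149), np.int64(71), np.int64(169), np.int64(119), np.int64(100), np.int64(163)]
0.1 [np.int64(184), np.int64(164), np.int64(123), np.int64(174), np.int64(68), np.int64(113), np.int64(105), np.int64(54), np.int64(177)]
0.2 [np.int64(176), np.int64(175), np.int64(48), np.int64(171), np
[... 1395 characters left out ...]
nt64(186), np.int64(188)]
1.3 [np.int64(47), np.int64(43), np.int64(37), np.int64(30), np.int64(27), np.int64(40), np.int64(33), np.int64(84), np.int64(183)]
1.4 [np.int64(61), np.int64(59), np.int64(59), np.int64(59), np.int64(62), np.int64(41), np.int64(55), np.int64(29), np.int64(186)]
1.5 [np.int64(53), np.int64(46), np.int64(47), np.int64(47), np.int64(51), np.int64(51), np.int64(45), np.int64(103), np.int64(183)]
1.6 [np.int64(76), np.int64(80), np.int64(122), np.int64(126), np.int64(121), np.int64(124), np.int64(122), np.int64(123), np.int64(184)]
1.7 [np.int64(158), np.int64(113), np.int64(126), np.int64(122), np.int64(124), np.int64(125), np.int64(121), np.int64(122), np.int64(184)]
```

The lever shows as a dark bar at 1.3–1.5 rad, so it is at its stop. The tilt reads about 19–20°, and the arm is clear. Handing in.

```bash
python3 -c "
from station import env
print(env.job_done())"
```

```text
the job is handed in; nothing more can be done
None
```

I wound the table up to the 20° line without passing it (my camera readings put it at about 19–20°), swung the clamp lever to its stop at the left, and handed the job in; the hand-in gave no verdict.

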